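Make up two orders at the stamp maker's stall

TASK

Make up two customers' orders from the stock on the table. In the yellow tray goes the ink pad, lying face up in the long compartment, with the round stamp and the blue ink bottle standing in the two small compartments, one in each; in the purple tray goes the red self-inking stamp, standing in the long compartment, with the red ink bottle standing in either small compartment. Let go of everything, leave the green ink and the oblong stamp standing where they are, and do not tip anything over on the way.

Things in the scene. Friction and masses are not known exactly. Their poses are not given: they have to be found in the camera images.
- yellow_tray: yellow plastic order tray, fixed, left or right of the stock, 144 (x) x 132 (y) mm; floor at z = 4 mm, rims and ribs 4 mm wide with tops at z = 11 mm. Origin: centre of its underside, z up. Long compartment at its -x side: inside 72 (x) x 124 (y) mm, centre x -32, y 0 mm. Two small ones at its +x side: inside 60 x 60 mm, centres x 38, y 32 and x 38, y -32 mm. Both trays alike; yaw within 0.4 rad
- purple_tray: purple plastic order tray, fixed, left or right of the stock, 144 (x) x 132 (y) mm; floor at z = 4 mm, rims and ribs 4 mm wide with tops at z = 11 mm. Origin: centre of its underside, z up. Long compartment at its -x side: inside 72 (x) x 124 (y) mm, centre x -32, y 0 mm. Two small ones at its +x side: inside 60 x 60 mm, centres x 38, y 32 and x 38, y -32 mm. Both trays alike; yaw within 0.4 rad
- ink_pad: ink pad in a flat black box with a steel plate and a blue patch on its upper face: 80 (x) x 52 (y) x 22 (z) mm, about 100 g, lying face up. Origin at the centre of its underside, x along its long side, z up
- round_stamp: round hand stamp standing on its face: black rubber and brass foot 40 mm diameter up to z = 18 mm, thin neck 16 mm diameter, dark red-brown knob 28 mm diameter from z = 39 to 60 mm, top at 64 mm, about 70 g. Origin at the centre of its underside, z up
- self_inker: red self-inking stamp, standing: black foot 60 (x) x 38 (y) x 10 mm, red body 56 (x) x 34 (y) mm from z = 10 to 58 mm with plain paper windows, black cap, top at 64 mm, about 90 g. Origin at the centre of its underside, x along its long side, z up
- blue_ink: small closed blue ink bottle with a blue cap and a plain white paper band, standing: round body 32 mm diameter up to z = 42 mm, shoulder, cap 20 mm diameter from z = 52 to 64 mm (its top), about 45 g. Origin at the centre of its underside, z up
- red_ink: small closed red ink bottle with a red cap and a plain white paper band, standing: round body 32 mm diameter up to z = 42 mm, shoulder, cap 20 mm diameter from z = 52 to 64 mm (its top), about 45 g. Origin at the centre of its underside, z up
- green_ink: small closed green ink bottle with a green cap and a plain white paper band, standing: round body 32 mm diameter up to z = 42 mm, shoulder, cap 20 mm diameter from z = 52 to 64 mm (its top), about 45 g. Origin at the centre of its underside, z up. Belongs to no order: leave it
- oblong_stamp: oblong hand stamp of pale wood, standing: block 62 (x) x 28 (y) x 22 mm with a black rubber underside, neck 16 mm diameter, pale knob 28 mm diameter from z = 37 to 58 mm, top at 62 mm, about 60 g. Origin at the centre of its underside, x along its long side, z up. Belongs to no order: leave it

How it is judged:
By the outcome, as a careful person would: the job done as asked, in the order asked, and still so for the second after the job is handed in, with the robot touching nothing.
It also fails if it takes over 141 s, if anything falls off the work surface, if the arm or the gripper's body presses on something with over 40 N, if the wrist force passes 120 N, or if a joint passes its speed limit or range.

ROBOT

A 6-joint arm with a two-finger parallel gripper is mounted at the origin on the work surface. World frame = base frame: x ahead of the robot, y to its left, z up, the work surface at z = 0. Lengths are in mm, angles in degrees, forces in N, time in s.
With the tool pointing down it reaches from about 350 to 850 mm from the base axis. Payload 8.1 kg.
Tool frame: the origin (TCP) lies midway between the tips of the shut fingers; the grasp point (between the pads) lies 19 mm behind it; z points along the fingers, y is the line along which they close (so a half turn about z gives the same grasp; the last joint's range is limited). The gripper opens to 85 mm and grips with 20 to 120 N. Pads are 22 mm wide; open, the fingers measure 114 mm over their backs; the gripper's body (76 mm by 85 mm) begins 54 mm behind the grasp point. The pads swing forward as they close: fully open they stand 13 mm farther back than shut.
Start: joints at [-4.893, 7.471, 85.268, -0, 87.261, -4.893], TCP at [600.004, 0.022, 231.292] pointing down, gripper open.
Joint ranges: [-169.43, 169.43], [-51.17, 129.36], [1.28, 143.12], [-76.62, 256.62], [0, 156.53], [-152.29, 152.29]. Speed limits (degrees/s): [136.94, 136.94, 159.86, 180, 180, 180].

INTERFACE

Orientations are given as [roll, pitch, yaw] about the fixed x, y, z axes, in that order (R = Rz(yaw) Ry(pitch) Rx(roll)).
In Python, from bench import r gives the robot as it stands.
- The arm moves only by the tool creep_tool, called after ">>>" as a command line: name --argument value ..., lists and objects as JSON in quotes. Schema: {"type":"object","properties":{"segments":{"type":"object","properties":{"wx":{"type":"array","items":{"type":"number"},"minItems":1,"maxItems":8},"wy":{"type":"array","items":{"type":"number"},"minItems":1,"maxItems":8},"wz":{"type":"array","items":{"type":"number"},"minItems":1,"maxItems":8},"dx":{"type":"array","items":{"type":"number"},"minItems":1,"maxItems":8},"dy":{"type":"array","items":{"type":"number"},"minItems":1,"maxItems":8},"dz":{"type":"array","items":{"type":"number"},"minItems":1,"maxItems":8},"jaw":{"type":"array","items":{"type":"number"},"minItems":1,"maxItems":8}},"additionalProperties":false,"required":["wx","wy","wz","dx","dy","dz","jaw"]},"grip_n":{"type":"number"},"only":{"type":"string"},"quiet":{"type":"boolean"},"lines":{"type":"string"}},"required":["segments"],"additionalProperties":false}. segments is an object with one list for each field, all of the same length, 1 to 8, a row being the entries at one place: wx, wy, wz (a rotation vector in degrees), dx, dy, dz (the shift in mm), jaw (the finger opening in mm); each row is the pose to reach, as a shift and turn from the pose commanded when the call began, along the tool's axes at that moment; what a row does not reach only later rows make up. A row lasts 1/8 s, in which the tool goes at most 62.5 mm and 10.7 degrees, less where a joint would pass 70% of its speed; a pose out of reach is approached as far as the arm can. The fingers move at their own pace and stop on an object; grip_n is the grip in N (left out, the last holds). Time passes only in rows, so rows that do not move let the fingers close. The tool returns the time, the measured TCP pose, the force, the opening and the grip force at its end. only (a regular expression) keeps the lines of the reply that match it, lines (a string "A,B") keeps lines A to B, and quiet returns only ok. Input that does not fit is refused with a message, and nothing moves.
- r.sense(): the state, without advancing time (a new reading comes with each control period).
- r.snapshot(name): name is "scene" or "side" or "wrist"; returns a dict with "pixels" (400x640x3 uint8, blue, green, red), "fx", "fy", "cx", "cy" (pixels), "D" ([k1, k2, p1, p2, k3] as OpenCV has them; the pictures are not rectified), "pose" (4x4, takes a point from camera to world coordinates). Camera axes: x right, y up, looking along -z (the intrinsics and any distortion apply to the point x, -y, -z); pixel columns grow to the right and rows downward; lengths in mm; the calibration is good to about 2 mm. A picture is of the moment at which its call begins. There is no depth.
- r.hand_in(): hands the job in; it is judged then, once.
The state is a dict: "time": time; "joint_pos": joint angles; "qd": joint speeds; "joint_efforts": joint torques, N m; "tool_pos": TCP position; "tcp_rot": TCP orientation; "ft_force": force on the tool from outside, world axes, zero at the start; "wrist_torque": the same for the moment, N m; "finger_gap": finger opening in mm; "grip_force": force on a finger pad.
Only numpy, scipy, OpenCV 4.12 (cv2) and the standard library are available. Lean on these libraries where they do the work, as an engineer would, in place of code of your own. Each camera call takes 0.05 s, during which the arm holds its last target. There are 200 camera calls.

## Working session

There is one attempt and no reset: what is moved stays moved. The work goes in short steps, Python scripts to look and compute and a tool call to move; the robot and the scene stay as the last step left them, time stands still between calls to the robot, and variables do not carry over. Pictures are saved under pics/ and viewed, at most 14 in all, crops included, and the job is handed in when it is done.

```bash
ls; mkdir -p pics
```

Run:
```python
from bench import r
import cv2,numpy as np
for n in ("scene","side","wrist"):
    s=r.snapshot(n); cv2.imwrite(f"pics/{n}0.png",s["pixels"]); print(n,s["fx"],s["fy"],s["cx"],s["cy"],s["D"]);print(np.round(s["pose"],3))
s=r.sense();print(s["time"],s["tool_pos"],s["tcp_rot"],s["finger_gap"])
```

```text
bench.py
pics
scene 386.5146140065721 386.5146140065721 320.2750227541889 205.24763463152232 [-0.04262613  0.          0.          0.          0.        ]
[[ 3.330000e-01 -6.180000e-01  7.120000e-01  1.243363e+03]
 [ 9.430000e-01  2.140000e-01 -2.560000e-01 -2.494430e+02]
 [ 6.000000e-03  7.560000e-01  6.540000e-01  6.641940e+02]
 [ 0.000000e+00  0.000000e+00  0.000000e+00  1.000000e+00]]
side 416.74966510907205 416.74966510907205 321.4111014622616 193.50642894533766 [-0.0506054  0.         0.         0.         0.       ]
[[-8.22000e-01  3.23000e-01 -4.70000e-01  9.50700e+01]
 [-5.70000e-01 -4.85000e-01  6.63000e-01  6.73763e+02]
 [-1.40000e-02  8.13000e-01  5.83000e-01  6.17576e+02]
 [ 0.00000e+00  0.00000e+00  0.00000e+00  1.00000e+00]]
wrist 309.9572119127238 309.9572119127238 317.82230624181005 204.74538618112473 [-0.04950578  0.          0.          0.          0.        ]
[[ 1.00000e+00  0.00000e+00  2.00000e-03  6.00833e+02]
 [-1.00000e-03  9.63000e-01  2.70000e-01  6.90040e+01]
 [-1.00000e-03 -2.70000e-01  9.63000e-01  3.73564e+02]
 [ 0.00000e+00  0.00000e+00  0.00000e+00  1.00000e+00]]
0.15 [5.99571760e+02 5.93441807e-02 2.30471516e+02] [-1.79916329e+02 -5.85898817e-03  9.00008159e+01] 85.14957064850765
```

View pics/scene0.png

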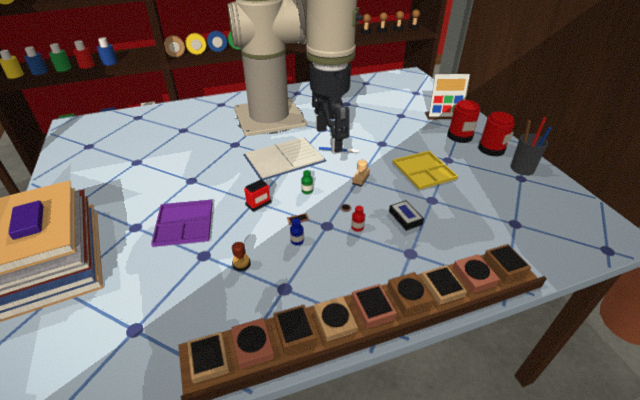

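View pics/side0.png

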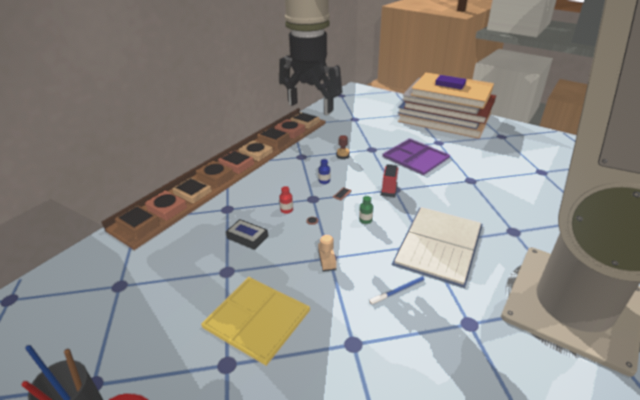

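View pics/wrist0.png

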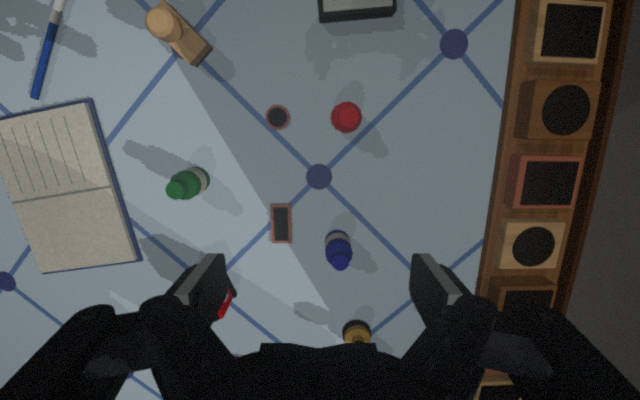

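The scene view shows purple tray (185,222), yellow tray (425,168), red self-inker (257,195), green (307,182), blue (297,232), red ink (358,219), round stamp (240,257), ink pad (406,213) and oblong stamp (361,172). I'll enlarge it for clicking points.

Run:
```python
import cv2
a=cv2.imread("pics/scene0.png")[145:275,145:465]; cv2.imwrite("pics/sc.png",cv2.resize(a,None,fx=2.5,fy=2.5,interpolation=cv2.INTER_CUBIC))
a=cv2.imread("pics/side0.png")[125:365,195:455]; cv2.imwrite("pics/sd.png",cv2.resize(a,None,fx=2.5,fy=2.5,interpolation=cv2.INTER_CUBIC))
```

```text
(no output)
```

View pics/sc.png

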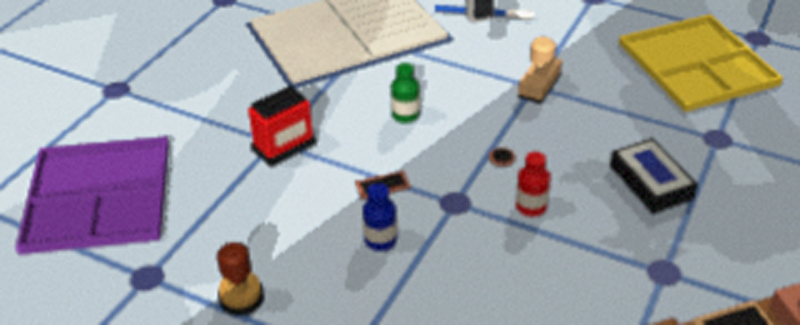

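View pics/sd.png

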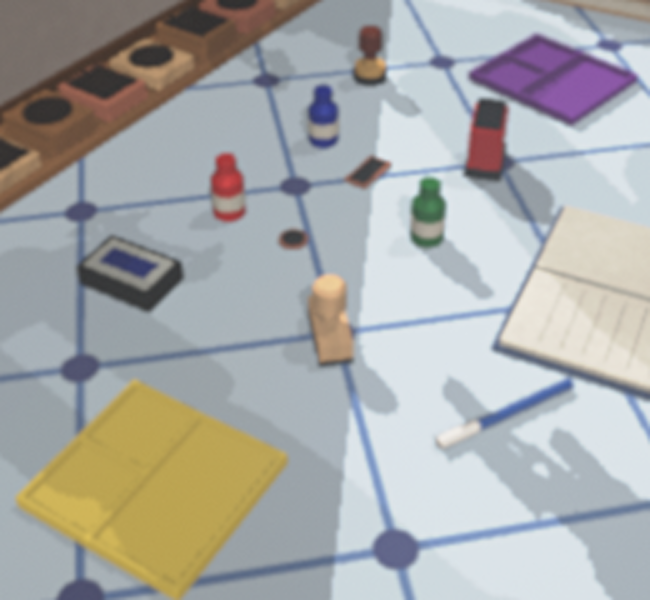

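The crops show each tray's four corners, the pad and self-inker top corners, and the tops of the caps and knobs. Next I triangulate them.

Create h.py:
```python
import numpy as np,cv2
def ray(s,uv):
    K=np.array([[s["fx"],0,s["cx"]],[0,s["fy"],s["cy"]],[0,0,1]])
    p=cv2.undistortPoints(np.array([[uv]],float),K,np.array(s["D"],float))[0,0]
    T=np.array(s["pose"]);d=T[:3,:3]@[p[0],-p[1],-1];return T[:3,3],d/np.linalg.norm(d)
def tri(*obs):  # obs: (snap,uv)
    A=np.zeros((3,3));b=np.zeros(3);R=[ray(*o) for o in obs]
    for o,d in R: P=np.eye(3)-np.outer(d,d);A+=P;b+=P@o
    x=np.linalg.solve(A,b);return x,max(np.linalg.norm(np.cross(x-o,d)) for o,d in R)
def plane(s,uv,z):
    o,d=ray(s,uv);return o+d*(z-o[2])/d[2]
def proj(s,p):
    K=np.array([[s["fx"],0,s["cx"]],[0,s["fy"],s["cy"]],[0,0,1]])
    T=np.array(s["pose"]);q=T[:3,:3].T@(np.asarray(p,float)-T[:3,3]);q=q*[1,-1,-1]
    return cv2.projectPoints(q.reshape(1,3),np.zeros(3),np.zeros(3),K,np.array(s["D"],float))[0].ravel()
```

Run:
```python
from bench import r
from h import *
S=r.snapshot("scene");D=r.snapshot("side")
P={"purple":[((43,150),(636,76)),((168,139),(574,122)),((162,240),(471,74)),((20,250),(537,36))],
"yellow":[((621,42),(288,458)),((712,17),(178,598)),((780,77),(18,500)),((688,107),(135,381))],
"green":[((405,67),(431,183))],"blue":[((379,189),(323,91))],"red":[((536,157),(226,159))],"round":[((233,247),(372,31))],
"oblong":[((543,43),(330,284))],
"pad":[((612,152),(182,267)),((650,138),(148,298)),((695,184),(79,265)),((654,202),(116,237))],
"self":[((250,101),(506,101)),((297,90),(503,125)),((312,109),(474,124)),((262,123),(477,101))]}
for n,l in P.items():
    X=[]
    for a,b in l:
        x,e=tri((S,np.array(a)/2.5+[145,145]),(D,np.array(b)/2.5+[195,125]));X.append(x);print(n,x.round(1),"miss",e.round(1))
    if len(l)>1: 
        X=np.array(X); E=np.roll(X,-1,0)-X;print("  centre",X.mean(0).round(1),"edges",np.linalg.norm(E[:,:2],axis=1).round(),"dirs",np.degrees(np.arctan2(E[:,1],E[:,0])).round(1))
```

```text
purple [ 389.2 -383.     4.7] miss 0.4
purple [ 411.  -256.1    2.2] miss 0.5
purple [ 5.536e+02 -2.836e+02  3.000e-01] miss 3.7
purple [ 527.4 -410.9    2.2] miss 1.6
  centre [ 470.3 -333.4    2.3] edges [129. 145. 130. 141.] dirs [  80.2  -10.9 -101.6  168.6]
yellow [403.8 283.7   1.9] miss 2.4
yellow [394.9 416.7   4.1] miss 1.9
yellow [535.3 422.6   7.2] miss 0.4
yellow [546.6 292.1   5.6] miss 1.8
  centre [470.1 353.8   4.7] edges [133. 141. 131. 143.] dirs [  93.8    2.4  -85.1 -176.6]
green [447.4  -2.   60.9] miss 0.4
blue [619.4 -82.   60. ] miss 0.4
red [625.6  70.7  60.7] miss 0.5
round [ 647.6 -221.3   59.4] miss 0.4
oblong [449.3 157.5  57.2] miss 0.4
pad [597.2 172.5  14.7] miss 0.2
pad [592.8 220.1  16.6] miss 0.9
pad [671.4 225.1  18.9] miss 0.4
pad [676.2 175.8  14.8] miss 1.8
  centre [634.4 198.4  16.2] edges [48. 79. 50. 79.] dirs [  95.3    3.7  -84.5 -177.6]
self [ 453.4 -167.9   60.9] miss 1.0
self [ 439.  -121.2   57.9] miss 5.3
self [ 467.3 -113.5   52.6] miss 6.3
self [ 482.9 -162.5   53.5] miss 0.9
  centre [ 460.7 -141.3   56.2] edges [49. 29. 51. 30.] dirs [ 107.2   15.3  -72.3 -169.6]
```

Heights come out about 4 mm low, and sizes and shapes agree. I'll cross-check xy with the wrist view, where the caps are at blue (339,261), green (175,189) and red (347,117).

Run:
```python
from bench import r
from h import *
W=r.snapshot("wrist");S=r.snapshot("scene");D=r.snapshot("side")
for n,uv,a,b in (("blue",(340,263),(379,189),(323,91)),("green",(175,190),(405,67),(431,183)),("red",(347,115),(536,157),(226,159))):
    sa=(S,np.array(a)/2.5+[145,145]);sb=(D,np.array(b)/2.5+[195,125])
    print(n,plane(W,uv,64).round(1),tri(sa,sb)[0].round(1),"with wrist",[x for x in tri((W,uv),sa,sb)])
```

```text
blue [625.  -84.5  64. ] [619.4 -82.   60. ] with wrist [array([622.43959086, -83.92825101,  61.00249452]), np.float64(3.3002580525158565)]
green [452.7  -2.   64. ] [447.4  -2.   60.9] with wrist [array([448.92308085,  -2.73459918,  60.46605945]), np.float64(1.8846750808813382)]
red [628.9  71.9  64. ] [625.6  70.7  60.7] with wrist [array([627.14718245,  70.8669589 ,  61.08094998]), np.float64(2.3057386460791305)]
```

>>> creep_tool --segments '{"wx":[0, 0, 0, 0, 0, 0, 0, 0], "wy":[0, 0, 0, 0, 0, 0, 0, 0], "wz":[10.5, 21, 32, 43, 54, 65, 75.5, 85.5], "dx":[30, 60, 90, 120, 150, 180, 199, 199], "dy":[6, 12, 18, 24, 30, 36, 37, 37], "dz":[15, 30, 45, 60, 75, 90, 100, 100], "jaw":[85, 85, 85, 85, 85, 85, 85, 85]}' --grip_n 40

```text
time: 1.4
tool_pos: [636.0, 200.6, 129.6]
tcp_rot: [180.0, 0.1, 4.3]
ft_force: [-0.2, 0.2, -0.6]
finger_gap: 85.1
grip_force: 0.0
```

>>> creep_tool --segments '{"wx":[0, 0], "wy":[0, 0], "wz":[0, 0], "dx":[0, 0], "dy":[0, 0], "dz":[0, 0], "jaw":[85, 85]}'

```text
time: 1.65
tool_pos: [637.2, 198.8, 131.5]
tcp_rot: [-180.0, -0.0, 4.8]
ft_force: [0.4, 0.3, 0.7]
finger_gap: 85.0
grip_force: 0.0
```

Run:
```python
from bench import r
from h import *
import cv2
W=r.snapshot("wrist");im=W["pixels"].copy()
c,s=np.cos(np.radians(4.2)),np.sin(np.radians(4.2))
for sx,sy in ((1,1),(1,-1),(-1,1),(-1,-1)):
    p=(637+c*40*sx-s*26*sy,199+s*40*sx+c*26*sy,22);u=proj(W,p);cv2.drawMarker(im,tuple(int(round(v)) for v in u),(0,0,255),0,8,1)
print(r.sense()["joint_pos"],r.sense()["tool_pos"])
cv2.imwrite("pics/pad1.png",im)
```

```text
[ 1.29233857e+01  2.12472977e+01  7.97130647e+01 -1.26517578e-03
  7.90137462e+01  9.82004068e+01] [637.21132839 198.73711502 131.6162384 ]
```

View pics/pad1.png

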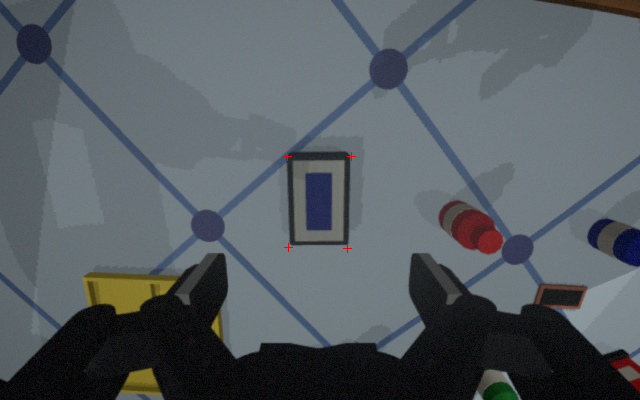

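The predicted corners sit on the pad to about 3 mm: it spans (288,152) to (350,243), 3 mm farther in +x. I'll descend and grip.

>>> creep_tool --segments '{"wx":[0, 0, 0, 0, 0, 0, 0, 0], "wy":[0, 0, 0, 0, 0, 0, 0, 0], "wz":[0, 0, 0, 0, 0, 0, 0, 0], "dx":[3, 3, 3, 3, 3, 3, 3, 3], "dy":[0, 0, 0, 0, 0, 0, 0, 0], "dz":[45, 85, 110, 124, 128, 128, 128, 128], "jaw":[85, 85, 85, 85, 85, 85, 45, 45]}' --grip_n 40

```text
time: 2.7
tool_pos: [640.8, 199.5, 4.5]
tcp_rot: [-180.0, -0.1, 4.6]
ft_force: [-1.6, 3.6, 32.0]
finger_gap: 51.2
grip_force: 30.2
```

>>> creep_tool --segments '{"wx":[0, 0, 0, 0, 0], "wy":[0, 0, 0, 0, 0], "wz":[0, 0, 0, 0, 0], "dx":[0, 0, 0, 0, 0], "dy":[0, 0, 0, 0, 0], "dz":[0, 0, 0, 0, 0], "jaw":[45, 45, 45, 45, 45]}'

```text
time: 3.32
tool_pos: [640.9, 199.6, 4.7]
tcp_rot: [-180.0, -0.1, 4.6]
ft_force: [-0.6, -0.3, 5.9]
finger_gap: 51.1
grip_force: 43.2
```

>>> creep_tool --segments '{"wx":[0, 0, 0, 0, 0, 0, 0, 0], "wy":[0, 0, 0, 0, 0, 0, 0, 0], "wz":[0, 0, -8, -17, -27, -37, -47, -57], "dx":[0, 0, -15, -45, -75, -105, -130, -150], "dy":[0, 0, -15, -40, -65, -90, -115, -135], "dz":[-20, -60, -95, -100, -100, -100, -100, -100], "jaw":[45, 45, 45, 45, 45, 45, 45, 45]}'

```text
time: 4.32
tool_pos: [478.6, 322.8, 104.4]
tcp_rot: [180.0, -0.0, 61.9]
ft_force: [-0.4, 0.6, -2.4]
finger_gap: 51.0
grip_force: 42.4
```

Run:
```python
from bench import r
s=r.sense();print(s["joint_pos"])
```

```text
[2.89066472e+01 9.41119419e+00 9.67273665e+01 6.69880044e-03
 7.38254175e+01 5.69991363e+01]
```

>>> creep_tool --segments '{"wx":[0, 0, 0, 0, 0, 0, 0], "wy":[0, 0, 0, 0, 0, 0, 0], "wz":[-10, -20, -30, -32, -32, -32, -32], "dx":[2, 5, 7.5, 7.5, 7.5, 7.5, 7.5], "dy":[-15, -32, -49, -49, -49, -49, -49], "dz":[0, 15, 30, 45, 55, 60, 60], "jaw":[45, 45, 45, 45, 45, 45, 45]}'

```text
time: 5.2
tool_pos: [440.6, 351.5, 43.1]
tcp_rot: [-180.0, 0.0, 93.4]
ft_force: [-0.3, -0.2, -1.5]
finger_gap: 50.9
grip_force: 42.4
```

Run:
```python
from bench import r
import cv2
a=r.snapshot("side")["pixels"][200:370,170:370];b=r.snapshot("scene")["pixels"][110:220,350:500]
a=cv2.resize(a,None,fx=2.5,fy=2.5,interpolation=2);b=cv2.resize(b,(300*425//220*1//2*2//2,0) if 0 else None,fx=2,fy=2,interpolation=2)
c=cv2.copyMakeBorder(b,0,425-b.shape[0],0,0,0);cv2.imwrite("pics/padhov.png",cv2.hconcat([a,c]))
```

```text
(no output)
```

View pics/padhov.png

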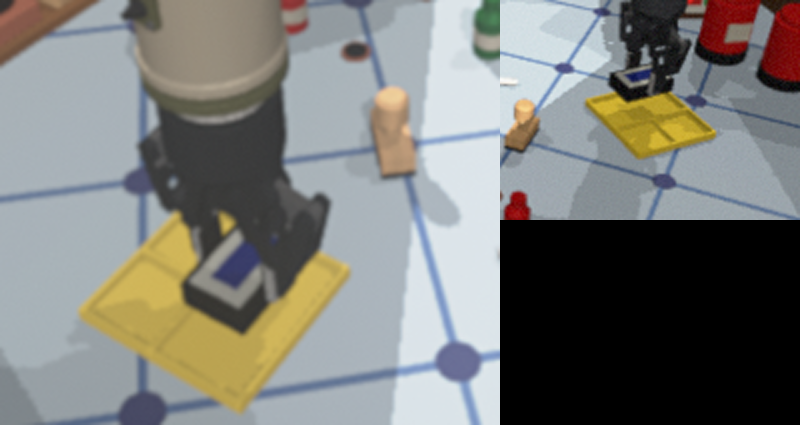

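The pad hangs level over the long compartment, with the fingertip at about (270,298) in the crop. I'll compute the tip height above the pad's underside before going below the rim.

Run:
```python
from bench import r
from h import *
D=r.snapshot("side")
for uv in ((268,298),(274,297)):
  o,d=ray(D,np.array(uv)/2.5+[170,200])
  for y in (342,352,363): print(uv,(o+d*(y-o[1])/d[1]).round(1))
# pad bottom corner & top corner of pad (-x,+y)
for uv in ((243,333),(241,306),(184,283)):
  o,d=ray(D,np.array(uv)/2.5+[170,200]); y=352+40 ; print(uv,(o+d*(y-o[1])/d[1]).round(1))
```

```text
(268, 298) [429.8 342.   14.8]
(268, 298) [419.8 352.   32.9]
(268, 298) [408.7 363.   52.9]
(274, 297) [423.9 342.   20.2]
(274, 297) [414.  352.   38.3]
(274, 297) [403.1 363.   58.1]
(243, 333) [405.7 392.   50.7]
(241, 306) [403.8 392.   79.8]
(184, 283) [454.6 392.   65.8]
```

>>> creep_tool --segments '{"wx":[0, 0, 0, 0, 0, 0, 0], "wy":[0, 0, 0, 0, 0, 0, 0], "wz":[0, 0, 0, 0, 0, 0, 0], "dx":[0, 0, 0, 0, 0, 0, 0], "dy":[0, 0, 0, 0, 0, 0, 0], "dz":[12, 22, 27, 30, 31, 32, 32], "jaw":[45, 45, 45, 45, 45, 45, 45]}'

```text
time: 6.22
tool_pos: [440.4, 352.0, 11.5]
tcp_rot: [180.0, -0.0, 93.5]
ft_force: [0.0, -0.1, -1.2]
finger_gap: 50.9
grip_force: 42.4
```

>>> creep_tool --segments '{"wx":[0, 0, 0], "wy":[0, 0, 0], "wz":[0, 0, 0], "dx":[0, 0, 0], "dy":[0, 0, 0], "dz":[1, 1.5, 1.5], "jaw":[45, 45, 45]}'

```text
time: 6.6
tool_pos: [440.2, 351.9, 9.7]
tcp_rot: [-180.0, 0.0, 93.5]
ft_force: [-0.3, -0.5, -1.7]
finger_gap: 51.0
grip_force: 42.4
```

>>> creep_tool --segments '{"wx":[0, 0, 0, 0, 0, 0, 0], "wy":[0, 0, 0, 0, 0, 0, 0], "wz":[0, 0, 0, 0, 0, 0, 0], "dx":[0, 0, 0, 0, 0, 0, 0], "dy":[0, 0, 0, 0, 0, 0, 0], "dz":[0, 0, 0, -8, -30, -65, -100], "jaw":[56, 60, 62, 62, 62, 62, 62]}'

```text
time: 7.48
tool_pos: [440.2, 351.9, 111.3]
tcp_rot: [180.0, -0.0, 93.5]
ft_force: [0.2, 0.8, -0.5]
finger_gap: 62.2
grip_force: 0.0
```

Run:
```python
from bench import r
import cv2
cv2.imwrite("pics/padplaced.png",r.snapshot("wrist")["pixels"])
```

```text
(no output)
```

View pics/padplaced.png

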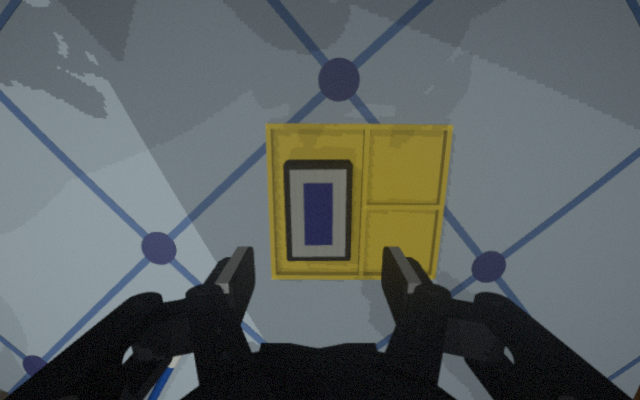

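The pad lies face up inside the long compartment, spanning (285,160) to (352,261). The small compartments are centred near (406,166) and (402,242). Next is the round stamp.

Run:
```python
from bench import r
from h import *
W=r.snapshot("wrist")
for uv in ((406,166),(402,242),(319,211)):print(plane(W,uv,8).round(1))
c=plane(W,(269,126),11),plane(W,(452,126),11),plane(W,(440,278),11),plane(W,(273,279),11);print(np.round(c,1),np.mean(c,0))
```

```text
[515.2 389.5   8. ]
[520.8 322.7   8. ]
[446.1 346.8   8. ]
[[402.6 414.7  11. ]
 [546.9 424.   11. ]
 [559.5 290.8  11. ]
 [408.7 281.7  11. ]] [479.44022936 352.77663392  11.        ]
```

>>> creep_tool --segments '{"wx":[0, 0, 0, 0, 0, 0, 0, 0], "wy":[0, 0, 0, 0, 0, 0, 0, 0], "wz":[0, 0, 0, 0, 0, 0, 0, 0], "dx":[-40, -98, -156, -214, -272, -330, -388, -446], "dy":[12, 29, 46, 64, 81, 98, 115, 133], "dz":[-20, -30, -30, -30, -30, -30, -30, -30], "jaw":[85, 85, 85, 85, 85, 85, 85, 85]}'

```text
time: 8.57
tool_pos: [600.8, -86.9, 139.6]
tcp_rot: [-180.0, -0.0, 93.5]
ft_force: [0.6, 1.3, -0.0]
finger_gap: 85.3
grip_force: 0.0
```

>>> creep_tool --segments '{"wx":[0, 0, 0, 0, 0], "wy":[0, 0, 0, 0, 0], "wz":[0, 0, 0, 0, 0], "dx":[-55, -105, -140, -140, -140], "dy":[16.5, 31, 41.6, 41.6, 41.6], "dz":[0, 0, 0, 0, 0], "jaw":[85, 85, 85, 85, 85]}'

```text
time: 9.2
tool_pos: [650.3, -221.7, 139.1]
tcp_rot: [-179.9, -0.1, 93.5]
ft_force: [-0.5, -0.1, -0.1]
finger_gap: 85.4
grip_force: 0.0
```

Run:
```python
from bench import r
from h import *
W=r.snapshot("wrist");im=W["pixels"].copy()
for z in (0,64):cv2.drawMarker(im,tuple(int(round(v)) for v in proj(W,(650,-222,z))),(255,0,255),0,8,1)
cv2.imwrite("pics/round1.png",im)
```

```text
(no output)
```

View pics/round1.png

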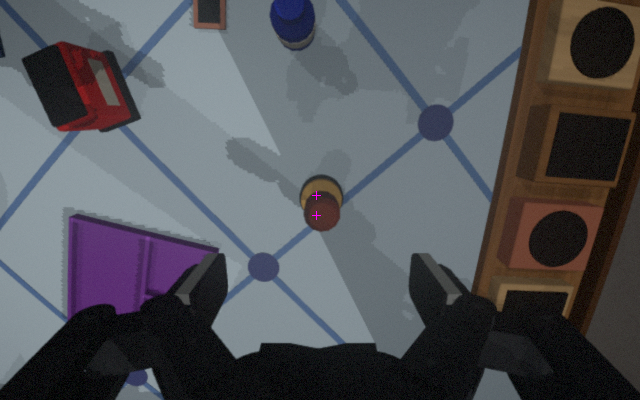

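The knob is at (322,212) against a prediction of (316,215), so I correct by +4.3 mm in x and +2 mm in y, then descend and grip the knob.

>>> creep_tool --segments '{"wx":[0, 0, 0, 0, 0, 0, 0, 0], "wy":[0, 0, 0, 0, 0, 0, 0, 0], "wz":[0, 0, 0, 0, 0, 0, 0, 0], "dx":[2, 2, 2, 2, 2, 2, 2, 2], "dy":[4.3, 4.3, 4.3, 4.3, 4.3, 4.3, 4.3, 4.3], "dz":[40, 75, 98, 107, 108, 108, 108, 108], "jaw":[85, 80, 70, 70, 60, 40, 22, 22]}' --grip_n 40

```text
time: 10.25
tool_pos: [656.0, -220.5, 33.5]
tcp_rot: [179.9, 0.1, 93.5]
ft_force: [1.0, -0.0, 4.8]
finger_gap: 26.9
grip_force: 39.2
```

>>> creep_tool --segments '{"wx":[0, 0, 0, 0, 0], "wy":[0, 0, 0, 0, 0], "wz":[0, 0, 0, 0, 0], "dx":[0, 0, 0, 0, 0], "dy":[0, 0, 0, 0, 0], "dz":[0, 0, 0, 0, 0], "jaw":[22, 22, 22, 22, 22]}'

```text
time: 10.88
tool_pos: [656.0, -220.4, 33.4]
tcp_rot: [179.9, 0.1, 93.5]
ft_force: [-1.0, 1.0, 6.3]
finger_gap: 26.5
grip_force: 39.3
```

>>> creep_tool --segments '{"wx":[0, 0, 0, 0, 0, 0, 0, 0], "wy":[0, 0, 0, 0, 0, 0, 0, 0], "wz":[0, 0, 0, 0, 0, 0, 0, 0], "dx":[0, 0, 30, 80, 135, 190, 248, 306], "dy":[0, 0, -5, -14, -23, -32.5, -42.5, -52.5], "dz":[-20, -65, -100, -110, -110, -110, -110, -110], "jaw":[22, 22, 22, 22, 22, 22, 22, 22]}'

```text
time: 11.88
tool_pos: [583.1, 83.9, 143.1]
tcp_rot: [179.9, -0.0, 93.5]
ft_force: [0.7, 1.1, -0.8]
finger_gap: 26.7
grip_force: 39.7
```

>>> creep_tool --segments '{"wx":[0, 0, 0, 0, 0, 0, 0, 0], "wy":[0, 0, 0, 0, 0, 0, 0, 0], "wz":[0, 0, 0, 0, 0, 0, 0, 0], "dx":[56, 112, 168, 220, 265, 295, 311, 311], "dy":[-9.5, -19, -29, -38, -45, -50.5, -53, -53], "dz":[0, 0, 0, 0, 0, 0, 0, 0], "jaw":[22, 22, 22, 22, 22, 22, 22, 22]}'

```text
time: 12.88
tool_pos: [511.4, 389.8, 142.3]
tcp_rot: [180.0, 0.0, 93.6]
ft_force: [0.1, 0.4, -1.5]
finger_gap: 26.3
grip_force: 39.7
```

Run:
```python
from bench import r
from h import *
W=r.snapshot("wrist");im=W["pixels"].copy()
cv2.imwrite("pics/round2.png",im);s=r.sense();print(s["tool_pos"],s["grip_force"])
```

```text
[511.69675828 388.87170331 142.08593393] 39.732607109472156
```

View pics/round2.png

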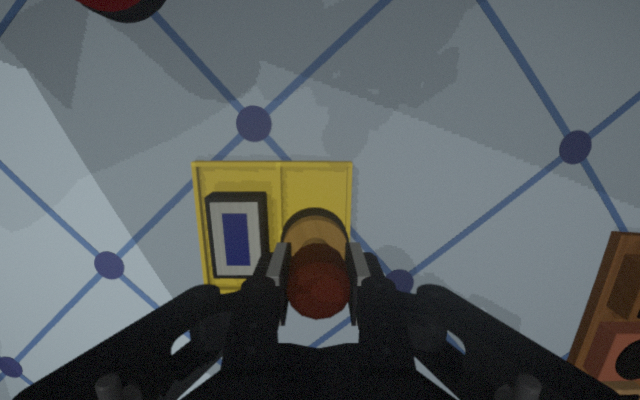

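The stamp hangs upright. The tray's top corners are at (194,162) and (352,162), and I use them to verify the compartment centre.

Run:
```python
from bench import r
from h import *
W=r.snapshot("wrist")
a,b=plane(W,(194,162),11)[:2],plane(W,(353,162),11)[:2];d=(b-a)/np.linalg.norm(b-a);n=np.array([-d[1],d[0]])
c=(a+b)/2-66*n;print(a,b,np.linalg.norm(b-a),np.degrees(np.arctan2(*d[::-1])),c,"up",c+38*d+32*n,"low",c+38*d-32*n)
```

```text
[400.64927972 413.59123211] [542.07554142 421.97971229] 141.6748181480231 3.394433718380862 [475.2702306 351.9012636] up [511.3088622 386.0950793] low [515.09826344 322.20736187]
```

>>> creep_tool --segments '{"wx":[0, 0, 0, 0, 0, 0, 0], "wy":[0, 0, 0, 0, 0, 0, 0], "wz":[0, 0, 0, 0, 0, 0, 0], "dx":[-1, -1, -1, -1, -1, -1, -1], "dy":[0, 0, 0, 0, 0, 0, 0], "dz":[30, 65, 88, 98, 102, 104, 104], "jaw":[22, 22, 22, 22, 22, 22, 22]}'

```text
time: 13.85
tool_pos: [512.2, 388.7, 38.8]
tcp_rot: [179.9, -0.0, 93.5]
ft_force: [0.2, -0.2, -0.5]
finger_gap: 26.7
grip_force: 39.7
```

>>> creep_tool --segments '{"wx":[0, 0, 0, 0, 0, 0, 0, 0], "wy":[0, 0, 0, 0, 0, 0, 0, 0], "wz":[0, 0, 0, 0, 0, 0, 0, 0], "dx":[0, 0, 0, 0, 0, 0, 0, 0], "dy":[0, 0, 0, 0, 0, 0, 0, 0], "dz":[0, 0, 0, 0, -20, -60, -104, -104], "jaw":[30, 40, 50, 50, 50, 50, 50, 85]}'

```text
time: 14.85
tool_pos: [514.7, 390.4, 149.3]
tcp_rot: [179.5, -0.3, 93.5]
ft_force: [-0.1, 0.0, 0.6]
finger_gap: 66.3
grip_force: 0.0
```

>>> creep_tool --segments '{"wx":[0, 0, 0, 0, 0, 0, 0, 0], "wy":[0, 0, 0, 0, 0, 0, 0, 0], "wz":[0, 0, 0, 0, 0, 0, 0, 0], "dx":[-45, -103, -161, -219, -277, -335, -393, -440], "dy":[8, 18, 28, 38, 48, 58, 68, 76], "dz":[0, 0, 0, 0, 0, 0, 0, 5], "jaw":[85, 85, 85, 85, 85, 85, 85, 85]}'

```text
time: 15.85
tool_pos: [615.1, -48.5, 137.6]
tcp_rot: [179.9, 0.0, 93.5]
ft_force: [0.5, 0.6, 0.1]
finger_gap: 85.0
grip_force: 0.0
```

>>> creep_tool --segments '{"wx":[0, 0, 0, 0], "wy":[0, 0, 0, 0], "wz":[0, 0, 0, 0], "dx":[-25, -38, -38, -38], "dy":[4, 6.5, 6.5, 6.5], "dz":[0, 0, 0, 0], "jaw":[85, 85, 85, 85]}'

```text
time: 16.35
tool_pos: [623.3, -82.4, 136.8]
tcp_rot: [-180.0, -0.0, 93.6]
ft_force: [-0.6, 0.1, -0.1]
finger_gap: 85.3
grip_force: 0.0
```

Run:
```python
from bench import r
from h import *
W=r.snapshot("wrist");im=W["pixels"].copy()
for z in (42,64):cv2.drawMarker(im,tuple(int(round(v)) for v in proj(W,(624,-84,z))),(0,255,255),0,8,1)
cv2.imwrite("pics/blue1.png",cv2.hconcat([im[100:300,200:440],r.snapshot("side")["pixels"][200:400,170:370]]));s=r.sense();print(s["tool_pos"])
```

```text
[623.3562661  -82.28463584 136.87855825]
```

View pics/blue1.png

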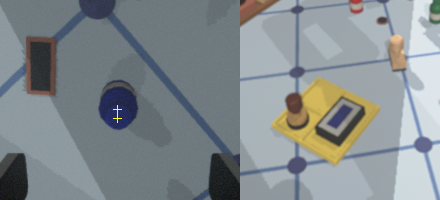

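The blue bottle is centred at crop (118,112), close to the predicted marks. The side view shows the stamp standing and the pad lying in the yellow tray. I'll descend and grip.

>>> creep_tool --segments '{"wx":[0, 0, 0, 0, 0, 0, 0, 0], "wy":[0, 0, 0, 0, 0, 0, 0, 0], "wz":[0, 0, 0, 0, 0, 0, 0, 0], "dx":[0, 0, 0, 0, 0, 0, 0, 0], "dy":[0, 0, 0, 0, 0, 0, 0, 0], "dz":[40, 80, 110, 121, 125, 125, 125, 125], "jaw":[85, 85, 80, 75, 65, 45, 26, 26]}' --grip_n 35

```text
time: 17.45
tool_pos: [624.7, -83.9, 13.6]
tcp_rot: [179.8, 0.0, 93.5]
ft_force: [-0.7, 0.6, 6.5]
finger_gap: 30.9
grip_force: 35.2
```

>>> creep_tool --segments '{"wx":[0, 0, 0, 0], "wy":[0, 0, 0, 0], "wz":[0, 0, 0, 0], "dx":[0, 0, 0, 0], "dy":[0, 0, 0, 0], "dz":[0, 0, 0, 0], "jaw":[26, 26, 26, 26]}'

```text
time: 17.95
tool_pos: [624.7, -83.9, 13.6]
tcp_rot: [179.8, 0.0, 93.5]
ft_force: [-0.1, 0.5, 5.4]
finger_gap: 30.8
grip_force: 35.2
```

>>> creep_tool --segments '{"wx":[0, 0, 0, 0, 0, 0, 0, 0], "wy":[0, 0, 0, 0, 0, 0, 0, 0], "wz":[0, 0, 0, 0, 0, 0, 0, 0], "dx":[0, 0, 10, 50, 105, 162, 219, 276], "dy":[0, 0, -2, -10, -21, -32.5, -44, -55.5], "dz":[-20, -60, -100, -115, -115, -115, -115, -115], "jaw":[26, 26, 26, 26, 26, 26, 26, 26]}'

```text
time: 18.95
tool_pos: [550.6, 190.1, 128.5]
tcp_rot: [179.9, -0.0, 93.5]
ft_force: [-0.1, 0.0, -0.7]
finger_gap: 30.8
grip_force: 34.8
```

>>> creep_tool --segments '{"wx":[0, 0, 0, 0, 0, 0, 0], "wy":[0, 0, 0, 0, 0, 0, 0], "wz":[0, 0, 0, 0, 0, 0, 0], "dx":[50, 95, 125, 136, 136, 136, 136], "dy":[-10, -19, -25, -27.2, -27.2, -27.2, -27.2], "dz":[0, 0, 10, 30, 60, 85, 85], "jaw":[26, 26, 26, 26, 26, 26, 26]}'

```text
time: 19.82
tool_pos: [513.4, 320.4, 38.7]
tcp_rot: [-179.7, 0.2, 93.5]
ft_force: [-1.0, -0.3, -0.4]
finger_gap: 30.7
grip_force: 34.8
```

>>> creep_tool --segments '{"wx":[0, 0, 0, 0, 0, 0], "wy":[0, 0, 0, 0, 0, 0], "wz":[0, 0, 0, 0, 0, 0], "dx":[0, 0, 0, 0, 0, 0], "dy":[1.5, 1.5, 1.5, 1.5, 1.5, 1.5], "dz":[5, 14, 19, 21, 21, 21], "jaw":[26, 26, 26, 26, 26, 26]}'

```text
time: 20.58
tool_pos: [517.1, 322.7, 21.1]
tcp_rot: [180.0, -0.0, 93.5]
ft_force: [-0.1, -0.7, 0.2]
finger_gap: 30.5
grip_force: 34.8
```

Lower another 2.5 mm, release to 44 mm and rise.

>>> creep_tool --segments '{"wx":[0, 0, 0, 0], "wy":[0, 0, 0, 0], "wz":[0, 0, 0, 0], "dx":[0, 0, 0, 0], "dy":[0, 0, 0, 0], "dz":[1.5, 2.5, 2.5, 2.5], "jaw":[26, 26, 26, 26]}'

```text
time: 21.08
tool_pos: [516.9, 322.6, 18.3]
tcp_rot: [-180.0, -0.0, 93.5]
ft_force: [0.1, 0.7, -1.1]
finger_gap: 30.7
grip_force: 34.8
```

>>> creep_tool --segments '{"wx":[0, 0, 0, 0, 0, 0, 0, 0], "wy":[0, 0, 0, 0, 0, 0, 0, 0], "wz":[0, 0, 0, 0, 0, 0, 0, 0], "dx":[0, 0, 0, 0, 0, 0, 0, 0], "dy":[0, 0, 0, 0, 0, 0, 0, 0], "dz":[0, 0, 0, 0, -15, -55, -105, -125], "jaw":[34, 40, 44, 44, 44, 44, 44, 85]}'

```text
time: 22.08
tool_pos: [519.0, 323.7, 148.7]
tcp_rot: [179.6, -0.2, 93.5]
ft_force: [0.9, -0.6, 0.5]
finger_gap: 60.6
grip_force: 0.0
```

Run:
```python
from bench import r
from h import *
b=r.snapshot("scene")["pixels"]
cv2.imwrite("pics/chk.png",cv2.resize(b[130:230,360:500],None,fx=2,fy=2))
```

```text
(no output)
```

View pics/chk.png

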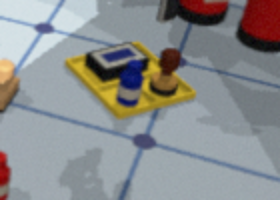

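The yellow order is complete, with all three items upright. Now to the self-inker.

>>> creep_tool --segments '{"wx":[0, 0, 0, 0, 0, 0, 0, 0], "wy":[0, 0, 0, 0, 0, 0, 0, 0], "wz":[0, -2, -4, -6, -8, -10, -11, -11], "dx":[-40, -98, -155, -212, -269, -326, -383, -430], "dy":[-7, -17.5, -28, -38, -48, -58.5, -69, -77], "dz":[0, 0, 0, 0, 0, 0, 0, 0], "jaw":[85, 85, 85, 85, 85, 85, 85, 85]}'

```text
time: 23.12
tool_pos: [465.5, -113.2, 142.5]
tcp_rot: [-179.9, -0.0, 104.5]
ft_force: [0.4, -1.0, -0.5]
finger_gap: 84.9
grip_force: 0.0
```

>>> creep_tool --segments '{"wx":[0, 0, 0, 0], "wy":[0, 0, 0, 0], "wz":[0, 0, 0, 0], "dx":[-19, -31, -31, -31], "dy":[-2, 0, 0, 0], "dz":[0, 0, 0, 0], "jaw":[85, 85, 85, 85]}'

```text
time: 23.62
tool_pos: [474.6, -140.1, 143.0]
tcp_rot: [-180.0, -0.0, 104.6]
ft_force: [0.1, -0.4, -0.7]
finger_gap: 85.0
grip_force: 0.0
```

Run:
```python
from bench import r
from h import *
W=r.snapshot("wrist");im=W["pixels"].copy()
t=np.radians(15);c,s=np.cos(t),np.sin(t)
for z,a,b,col in ((62,17,28,(0,255,0)),(0,19,30,(255,0,255))):
  q=[proj(W,(463+c*a*i-s*b*j,-142+s*a*i+c*b*j,z)) for i,j in ((1,1),(1,-1),(-1,-1),(-1,1))]
  cv2.polylines(im,[np.round(q).astype(np.int32)],True,col,1)
cv2.imwrite("pics/self1.png",cv2.resize(im[80:350,150:490],None,fx=2.2,fy=2.2));print(r.sense()["tool_pos"])
```

```text
[ 474.53028485 -140.13034799  143.07001781]
```

View pics/self1.png

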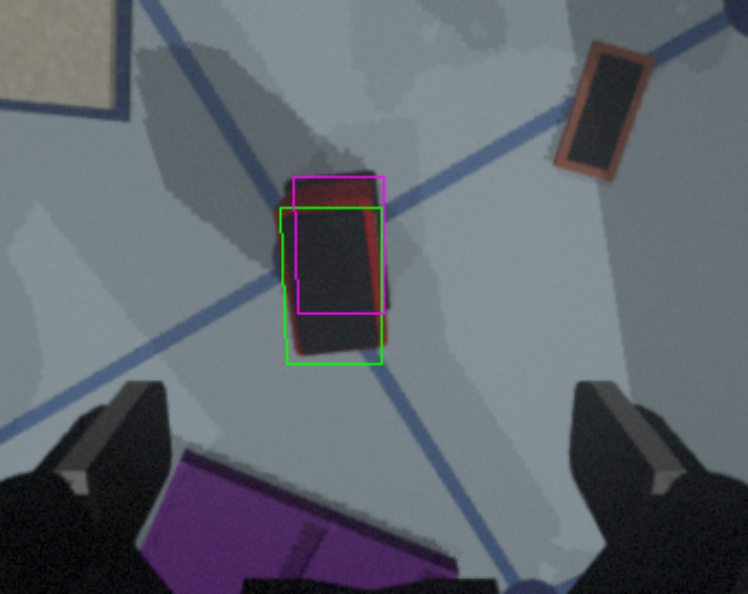

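The self-inker top is centred at crop (332,281), close to the prediction, but its yaw is about 20.5° rather than 15°. The purple tray's +y edge runs from (185,452) to (457,563), and I use it to refine that tray.

Run:
```python
from bench import r
from h import *
W=r.snapshot("wrist")
a,b=[plane(W,np.array(u)/2.2+[150,80],11)[:2] for u in ((185,451),(458,562))];d=(b-a)/np.linalg.norm(b-a);n=np.array([-d[1],d[0]])
c=(a+b)/2-66*n;print(a,b,np.linalg.norm(b-a),np.degrees(np.arctan2(*d[::-1])),c,"long",c-32*d,"up",c+38*d+32*n,"low",c+38*d-32*n)
print(plane(W,np.array((332,281))/2.2+[150,80],64))
```

```text
[ 417.63068584 -250.0840426 ] [ 555.28276736 -276.3057014 ] 140.12733828848013 -10.785187426169008 [ 474.10632088 -328.02902564] long [ 442.67157972 -322.04095014] up [ 517.42315151 -303.70512414] low [ 505.44700051 -366.57460646]
[ 462.43589144 -139.15770674   64.        ]
```

>>> creep_tool --segments '{"wx":[0, 0, 0, 0, 0, 0, 0, 0], "wy":[0, 0, 0, 0, 0, 0, 0, 0], "wz":[-3, -6, -6, -6, -6, -6, -6, -6], "dx":[2, 2.8, 2.8, 2.8, 2.8, 2.8, 2.8, 2.8], "dy":[-6, -11.7, -11.7, -11.7, -11.7, -11.7, -11.7, -11.7], "dz":[40, 80, 108, 122, 126, 126, 126, 126], "jaw":[85, 85, 85, 75, 65, 50, 28, 28]}' --grip_n 40

```text
time: 24.72
tool_pos: [463.6, -142.1, 18.7]
tcp_rot: [179.9, 0.1, 110.5]
ft_force: [0.9, 0.9, 6.2]
finger_gap: 33.8
grip_force: 40.4
```

>>> creep_tool --segments '{"wx":[0, 0, 0, 0], "wy":[0, 0, 0, 0], "wz":[0, 0, 0, 0], "dx":[0, 0, 0, 0], "dy":[0, 0, 0, 0], "dz":[0, 0, 0, 0], "jaw":[28, 28, 28, 28]}'

```text
time: 25.22
tool_pos: [463.6, -142.1, 18.7]
tcp_rot: [179.9, 0.1, 110.5]
ft_force: [-0.2, 1.0, 6.0]
finger_gap: 33.9
grip_force: 40.6
```

>>> creep_tool --segments '{"wx":[0, 0, 0, 0, 0, 0, 0, 0], "wy":[0, 0, 0, 0, 0, 0, 0, 0], "wz":[0, 0, 8, 16, 25, 31.5, 31.5, 31.5], "dx":[0, 0, -25, -65, -110, -145, -164, -164], "dy":[0, 0, -13, -33, -57, -75, -84.3, -84.3], "dz":[-20, -50, -60, -60, -60, -60, -50, -30], "jaw":[28, 28, 28, 28, 28, 28, 28, 28]}'

```text
time: 26.22
tool_pos: [441.4, -327.3, 48.2]
tcp_rot: [179.9, 0.1, 78.9]
ft_force: [0.6, -0.5, -0.7]
finger_gap: 33.5
grip_force: 39.9
```

>>> creep_tool --segments '{"wx":[0, 0, 0, 0, 0], "wy":[0, 0, 0, 0, 0], "wz":[0, 0, 0, 0, 0], "dx":[0, 0, 0, 0, 0], "dy":[0, 0, 0, 0, 0], "dz":[10, 18, 22, 23, 23], "jaw":[28, 28, 28, 28, 28]}'

```text
time: 26.85
tool_pos: [441.3, -324.8, 24.8]
tcp_rot: [180.0, 0.0, 79.1]
ft_force: [0.3, 0.4, -0.8]
finger_gap: 33.4
grip_force: 39.9
```

>>> creep_tool --segments '{"wx":[0, 0, 0, 0, 0, 0, 0, 0], "wy":[0, 0, 0, 0, 0, 0, 0, 0], "wz":[0, 0, 0, 0, 0, 0, 0, 0], "dx":[0, 0, 0, 0, 0, 0, 0, 0], "dy":[0, 0, 0, 0, 0, 0, 0, 0], "dz":[1.5, 1.5, 1.5, 1.5, 1.5, 1.5, -20, -70], "jaw":[28, 28, 38, 46, 50, 50, 50, 50]}'

```text
time: 27.85
tool_pos: [439.0, -323.0, 92.1]
tcp_rot: [-179.7, -0.2, 79.0]
ft_force: [0.3, 0.4, 0.5]
finger_gap: 49.8
grip_force: 0.0
```

>>> creep_tool --segments '{"wx":[0, 0], "wy":[0, 0], "wz":[0, 0], "dx":[0, 0], "dy":[0, 0], "dz":[-45, -45], "jaw":[50, 60]}'

```text
time: 28.1
tool_pos: [443.5, -327.0, 144.5]
tcp_rot: [179.6, 0.3, 79.0]
ft_force: [-0.2, -0.0, 0.2]
finger_gap: 59.7
grip_force: 0.0
```

Run:
```python
from bench import r
import numpy as np
s=r.sense();p=np.array(s["tool_pos"]);y=np.radians(s["tcp_rot"][2]);print(s["tool_pos"],s["tcp_rot"])
w=np.array([628,72,140])-p;print(w[0]*np.cos(y)+w[1]*np.sin(y),w[0]*np.sin(y)-w[1]*np.cos(y),-w[2])
```

```text
[ 443.48513835 -326.95529637  144.47593024] [179.56646908   0.25989107  79.04194072]
426.7554841494487 105.31295941138886 4.475930240397332
```

>>> creep_tool --segments '{"wx":[0, 0, 0, 0, 0, 0, 0, 0], "wy":[0, 0, 0, 0, 0, 0, 0, 0], "wz":[0, 0, 0, 0, 0, 0, 0, 0], "dx":[40, 98, 155, 212, 270, 328, 380, 413], "dy":[10, 24.7, 39, 53.5, 68, 82.7, 96, 104], "dz":[0, 0, 0, 0, 0, 0, 0, 0], "jaw":[85, 85, 85, 85, 85, 85, 85, 85]}'

```text
time: 29.1
tool_pos: [621.6, 63.6, 137.8]
tcp_rot: [-179.9, 0.0, 79.1]
ft_force: [0.5, -1.2, -0.1]
finger_gap: 84.8
grip_force: 0.0
```

>>> creep_tool --segments '{"wx":[0, 0, 0], "wy":[0, 0, 0], "wz":[0, 0, 0], "dx":[12.3, 12.3, 12.3], "dy":[3.3, 3.3, 3.3], "dz":[0, 0, 0], "jaw":[85, 85, 85]}'

```text
time: 29.48
tool_pos: [626.7, 71.1, 138.9]
tcp_rot: [-180.0, 0.0, 79.0]
ft_force: [-0.2, -0.7, 0.3]
finger_gap: 84.7
grip_force: 0.0
```

Run:
```python
from bench import r
from h import *
W=r.snapshot("wrist");s=r.sense();print(s["tool_pos"])
h=cv2.cvtColor(W["pixels"],cv2.COLOR_BGR2HSV);m=(((h[...,0]<8)|(h[...,0]>172))&(h[...,1]>150)&(h[...,2]>60)).astype(np.uint8)
n,l,st,c=cv2.connectedComponentsWithStats(m)
for i in range(1,n):
  if st[i,4]>60:print(st[i],c[i].round(1),plane(W,c[i],50).round(1))
for z in (0,42,64):print(z,proj(W,(628,72,z)).round(1))
```

```text
[626.77261782  70.94587641 139.05707279]
[303 189  36  38 861] [319.1 208.2] [628.8  71.9  50. ]
0 [318.  193.2]
42 [318.1 205.4]
64 [318.1 213.6]
```

The red blob's centre confirms the bottle at (629,72). I'll descend and grip.

>>> creep_tool --segments '{"wx":[0, 0, 0, 0, 0, 0, 0, 0], "wy":[0, 0, 0, 0, 0, 0, 0, 0], "wz":[0, 0, 0, 0, 0, 0, 0, 0], "dx":[1, 1, 1, 1, 1, 1, 1, 1], "dy":[1.5, 1.5, 1.5, 1.5, 1.5, 1.5, 1.5, 1.5], "dz":[40, 80, 110, 123, 127, 127, 127, 127], "jaw":[85, 85, 80, 75, 65, 45, 26, 26]}' --grip_n 35

```text
time: 30.52
tool_pos: [630.3, 73.1, 14.2]
tcp_rot: [179.8, -0.0, 79.0]
ft_force: [-0.1, -0.6, 5.8]
finger_gap: 31.1
grip_force: 35.2
```

>>> creep_tool --segments '{"wx":[0, 0, 0, 0], "wy":[0, 0, 0, 0], "wz":[0, 0, 0, 0], "dx":[0, 0, 0, 0], "dy":[0, 0, 0, 0], "dz":[0, 0, 0, 0], "jaw":[26, 26, 26, 26]}'

```text
time: 31.02
tool_pos: [630.3, 73.1, 14.1]
tcp_rot: [179.8, -0.0, 79.0]
ft_force: [-1.1, 0.7, 7.2]
finger_gap: 30.8
grip_force: 35.3
```

>>> creep_tool --segments '{"wx":[0, 0, 0, 0, 0, 0, 0, 0], "wy":[0, 0, 0, 0, 0, 0, 0, 0], "wz":[0, 0, 0, 0, 0, 0, 0, 0], "dx":[0, 0, -10, -50, -105, -162, -219, -276], "dy":[0, 0, -1, -5, -10.6, -16.4, -22, -28], "dz":[-20, -60, -100, -110, -110, -110, -110, -110], "jaw":[26, 26, 26, 26, 26, 26, 26, 26]}'

```text
time: 32.02
tool_pos: [548.5, -194.2, 123.9]
tcp_rot: [179.9, 0.0, 79.1]
ft_force: [-0.1, -0.5, -1.1]
finger_gap: 30.7
grip_force: 34.8
```

>>> creep_tool --segments '{"wx":[0, 0, 0, 0, 0, 0, 0, 0], "wy":[0, 0, 0, 0, 0, 0, 0, 0], "wz":[0, 0, 0, 0, 0, 0, 0, 0], "dx":[-50, -90, -112, -118, -118, -118, -118, -118], "dy":[-5, -9, -11.3, -12, -12, -12, -12, -12], "dz":[0, 0, 10, 30, 60, 85, 97, 101], "jaw":[26, 26, 26, 26, 26, 26, 26, 26]}'

```text
time: 33.02
tool_pos: [514.3, -304.7, 19.9]
tcp_rot: [-179.9, -0.1, 79.1]
ft_force: [0.5, -0.3, -0.6]
finger_gap: 30.5
grip_force: 34.7
```

>>> creep_tool --segments '{"wx":[0, 0, 0], "wy":[0, 0, 0], "wz":[0, 0, 0], "dx":[0, 0, 0], "dy":[0, 0, 0], "dz":[1, 2, 2], "jaw":[26, 26, 26]}'

```text
time: 33.4
tool_pos: [515.2, -306.5, 20.1]
tcp_rot: [179.9, 0.0, 79.0]
ft_force: [-0.6, -0.1, -1.3]
finger_gap: 30.8
grip_force: 34.7
```

Bottle bottom is about 6 mm up, on a 4 mm floor. I lower 1.5 mm, release, rise and check.

>>> creep_tool --segments '{"wx":[0, 0, 0, 0, 0, 0, 0, 0], "wy":[0, 0, 0, 0, 0, 0, 0, 0], "wz":[0, 0, 0, 0, 0, 0, 0, 0], "dx":[0, 0, 0, 0, 0, 0, 0, 0], "dy":[0, 0, 0, 0, 0, 0, 0, 0], "dz":[1.5, 1.5, 1.5, 1.5, 1.5, 1.5, -20, -70], "jaw":[26, 26, 34, 40, 46, 46, 46, 46]}'

```text
time: 34.4
tool_pos: [512.5, -304.5, 86.8]
tcp_rot: [-179.7, -0.2, 79.0]
ft_force: [0.8, -0.1, 0.3]
finger_gap: 46.2
grip_force: 0.0
```

>>> creep_tool --segments '{"wx":[0, 0, 0, 0, 0], "wy":[0, 0, 0, 0, 0], "wz":[0, 0, 0, 0, 0], "dx":[0, 50, 110, 160, 160], "dy":[0, 0, 0, 0, 0], "dz":[-50, -80, -90, -90, -90], "jaw":[46, 46, 46, 46, 46]}'

```text
time: 35.02
tool_pos: [545.7, -145.7, 179.6]
tcp_rot: [180.0, -0.0, 79.3]
ft_force: [-0.1, -1.7, 0.2]
finger_gap: 46.0
grip_force: 0.0
```

Run:
```python
from bench import r
from h import *
a=r.snapshot("scene")["pixels"][130:280,140:480];b=r.snapshot("side")["pixels"][125:365,195:455]
a=cv2.resize(a,None,fx=2.2,fy=2.2,interpolation=2);b=cv2.resize(b,None,fx=1.1,fy=1.1,interpolation=2)
b=cv2.copyMakeBorder(b,0,0,0,a.shape[1]-b.shape[1],0);cv2.imwrite("pics/final.png",cv2.vconcat([a,b]))
```

```text
(no output)
```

View pics/final.png

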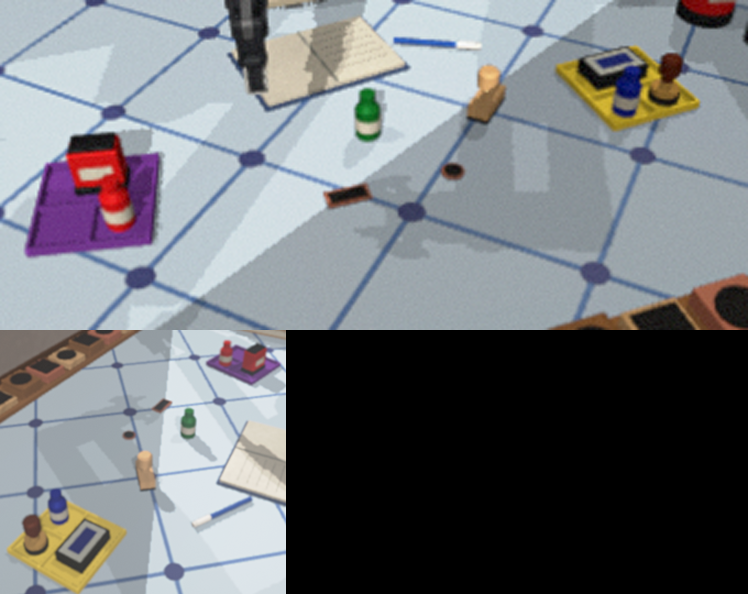

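Both views show everything upright: the pad, round stamp and blue ink in yellow, the self-inker and red ink in purple, and the green ink and oblong stamp where they were. I'm handing in.

```bash
python3 -c "
from bench import r
print(r.hand_in())"
```

```text
the job is handed in; nothing more can be done
None
```

I filled both trays as ordered and handed the job in at about 35 s; the final pictures show everything upright and let go, with the green ink and the oblong stamp left where they stood.

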